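Make room on the candle rack

ROBOT

A 6-joint arm with a two-finger parallel gripper is mounted at the origin on the work surface. World frame = base frame: x ahead of the robot, y to its left, z up, the work surface at z = 0. Lengths are in m, angles in rad, forces in N, time in s.
With the tool pointing down it reaches from about 0.25 to 0.775 m from the base axis. Payload 4 kg.
Tool frame: the origin (TCP) lies midway between the tips of the shut fingers; the grasp point (between the pads) lies 19 mm behind it (robot.tcp_to_grasp is the distance from the TCP to the grasp point, in m); z points along the fingers, y is the line along which they close (so a half turn about z gives the same grasp; the last joint's range is limited). The gripper opens to 94 mm and grips with 3 to 60 N. Pads are 16 mm wide; open, the fingers measure 119 mm over their backs; the gripper's body (75 mm by 177 mm) begins 78 mm behind the grasp point.
Start: joints at [-1.384, 0.087, 1.371, -0, 1.684, -0.103], TCP at [0.157, -0.527, 0.184] pointing down, gripper open.
Joint ranges: [-3.1, 3.1], [-0.76, 2.03], [0.27, 2.55], [-1.08, 4.22], [0.17, 2.65], [-2.57, 2.57]. Speed limits (rad/s): [2.79, 2.79, 3.14, 3.14, 3.14, 3.14].

INTERFACE

Orientations are given as [roll, pitch, yaw] about the fixed x, y, z axes, in that order (R = Rz(yaw) Ry(pitch) Rx(roll)).
In Python, from bench import robot, viewer gives the robot as it stands. The module is installed in compiled form; this text tells all that it offers.
- The arm moves only by the shell command python3 -m handwheel 'ROWS' [OPENING]. ROWS is JSON, a list of rows, each a list of 6 numbers: the shift along the tool's x, y, z in units of 0.2 m (1.0 is 0.2 m), then the turn, a rotation vector about the tool's x, y, z in units of 30 degrees (1.0 is 30 degrees). In form: [[x, y, z, wx, wy, wz], ...]. A call has 1 to 10 rows; each row is the pose to reach, as a shift and turn from the pose commanded when the call began, along the tool's axes at that moment; what a row does not reach only later rows make up. A row lasts 1/12 s, in which the tool goes at most 41.7 mm and 7.16 degrees, less where a joint would pass 70% of its speed; a pose out of reach is approached as far as the arm can. A call with a number of a shift or a turn outside -1 to 1 is refused whole. A call with a gripper value outside its range is refused whole. OPENING is the gripper's target within -1 to 1 (shut at 1, half-way at 0, fully open at -1), set as the call begins (- or left out, the last holds). The fingers move at their own pace and stop on an object; the grip force is fixed at half the most. Time passes only in rows, so rows that repeat a pose let the fingers close. It gives the time, the measured TCP pose, the force, the opening and the grip force at its end, in the units of the state.
- robot.get_obs(): the state, without advancing time (a new reading comes with each control period).
- viewer.snapshot(name): name is "scene" or "top" or "wrist"; returns the picture (420x560x3 uint8, red, green, blue); there is no depth.
- viewer.calibration(name): a dict with "fx", "fy", "cx", "cy" (pixels), "R" (3x3) and "t" (3): a world point X has camera coordinates R X + t. Camera axes: x right, y down, z forward; pixel columns grow to the right and rows downward; lengths in m; the calibration is good to about 2 mm. A picture is of the moment at which its call begins: read the wrist's pose just before it. calibration takes no time and is no camera call; for the wrist camera it gives the pose at the moment of the call.
- robot.close_job(): hands the job in; it is judged then, once.
The state is a dict: "time": time; "joint_positions": joint angles; "qvel": joint speeds; "joint_torque": joint torques, N m; "tool_pos": TCP position; "ee_rot": TCP orientation; "wrist_force": force on the tool from outside, world axes, zero at the start; "wrist_torque": the same for the moment, N m; "width": finger opening in m; "finger_force": force on a finger pad.
Only numpy, scipy, OpenCV 4.12 (cv2) and the standard library are available. Lean on these libraries where they do the work, as an engineer would, in place of code of your own. Each camera call takes 0.05 s, during which the arm holds its last target. There are 200 camera calls.

TASK

Make room on the candle rack: press down the red end of the rocker on the blue sliding stop to release its ratchet, then push the stop back along its bar, away from the tins, until its white pointer points at the brass marker. Then press down the green end of the rocker to lock the stop there and move clear. Only press and push with the fingertips or the outside of the fingers: grip nothing, and leave the tins and the other goods standing where they are.

Things in the scene. Friction and masses are not known exactly. Their poses are not given: they have to be found in the camera images.
- rack: Rack fixed to the table: walnut base 160 x 460 x 18 mm (x -65 to +95, y -230 to +230 mm), yaw within 20 degrees. Origin on the table; local y runs along the bar, from the tins to the free end; z up; all rack parts share these axes. End plate 90 mm high at y = -215 mm beyond the tins. Toothed steel bar at x = +40 mm, top 44 mm above the table.
- stop (a joint): Travel in m of the blue sliding stop along the bar, growing towards rack +y (back, away from the tins): 0 nearest the tins, 0.185 the end. Locked, the ratchet gives up to 11 mm of play backwards; released, it slides with about 3 N and stays where left. Behind its upright plate is a housing 96 mm wide, 66 mm long, top 66 mm above the table, carrying the rocker.
- pad (a point): Mid-width point on the cork front (rack -y) face of the stop's plate, 88 mm above the table: push near here towards rack +y. Plate 116 mm wide across the bar, 14 mm thick, 21 to 108 mm above the table; cork 110 mm wide. The tins in front reach only 63 mm above the table, so fingertips at 75 to 90 mm pass over them. Moves with the stop.
- pointer (a point): Tip of the small white pointer at the foot of the stop, on the far (rack +x) edge of its plate, 6 mm wide, 28 mm above the table; moves with the stop. It lies 3 mm behind the pad's front face.
- marker: Brass marker fixed on the base (rack x = +84 mm), 22 x 16 x 6 mm (16 mm along the bar), top 24 mm above the table. Origin at the centre of its underside, y axis as the rack's. The pointer points at it when its tip lies within the marker's width (8 mm either side of its centre along y). It lies 50 to 170 mm further back than the pointer's start.
- rocker (a joint): Rocker on the stop's housing, rad: 0 = green end down, locked (start); 0.4 = red end down, released; stays where left. About 6 N on the red end releases, 3 N on the green end locks; each end travels 11 mm to a hard stop. 76 mm long across the bar (rack x), 36 mm wide; its middle line is 52 mm behind the cork face, 38 mm behind the plate's rear face.
- red_end (a point): Point on the top of the red (release) end of the rocker, 28 mm from its pivot towards rack -x, the robot's side; about 88 mm above the table when up, 76 mm when pressed fully down.
- green_end (a point): Point on the top of the green (lock) end of the rocker, 28 mm from its pivot towards rack +x; about 88 mm above the table when up (released), 76 mm when fully down.
- tin_a: Copper candle tin, diameter 65 mm, 45 mm high, standing loose on the base board by the end plate; origin at the centre of its underside.
- tin_b: Aluminium candle tin, diameter 65 mm, 45 mm high, standing loose on the base board just in front of the stop; origin at the centre of its underside.
- jar_candle: White candle jar with blue stripes and a wooden lid, diameter 76 mm, 92 mm high, loose on the table beyond the rack; origin at the centre of its underside.
- cat: Small black cat figure, diameter 48 mm, 72 mm high, loose on the table on the robot's side of the rack; origin at the centre of its underside.
- diffuser: Amber diffuser bottle, diameter 60 mm, 130 mm high, loose on the table; origin at the centre of its underside.
- cloche: Glass dome on a round wooden foot, diameter 124 mm, 150 mm high, loose on the table; origin at the centre of its underside.
- frame: Picture frame 120 x 150 mm leaning on its own stand, loose on the table; origin at the middle of the picture's lower edge.
Things that resemble listed ones, but are neither listed nor needed, are in the scene too. Several things have the shape of the tin_b; the one meant has the colours described above.

How it is judged:
On the way, in this order (a step that is already met when the one before it is completed fails the run):
1. The red end is pressed down (rocker beyond 0.33) before the stop has been moved (value of joint rocker above 0.33 rad and distance of pointer from where it was at the start of the episode below 0.015 m), for 0.1 s.
2. With the ratchet released, the stop is pushed back until its pointer lies within the marker's width (y of pointer in the frame of marker between -0.008 and 0.008 m and value of joint rocker above 0.25 rad), for 0.2 s.
3. The green end is pressed down (rocker below 0.08) with the pointer still at the marker (y of pointer in the frame of marker between -0.008 and 0.008 m and value of joint rocker below 0.08 rad), for 0.2 s.
At the end, for the whole second after the job is handed in: The pointer's tip lies within 8 mm of the marker's centre along the bar, the rocker is locked (below 0.08 rad), the stop is at rest, and every tin and other loose thing is at rest within 30 mm of where it stood (all of step 3 and velocity of joint stop between -0.005 and 0.005 m/s and distance of each of tin_a, tin_b, jar_candle, cat, diffuser, cloche, frame from where it was at the start of the episode below 0.03 m and linear speed of each of tin_a, tin_b, jar_candle, cat, diffuser, cloche, frame below 0.02 m/s); the robot touches nothing.
It fails at once if A tin or another loose thing is knocked over, lifted or shifted by more than 30 mm (distance of any of tin_a, tin_b, jar_candle, cat, diffuser, cloche, frame from where it was at the start of the episode above 0.03 m or angle between any of tin_a, tin_b, jar_candle, cat, diffuser, cloche, frame's own z axis and vertical above 0.5 rad).
It fails at once if The stop is pinched: the fingers press on its cork front and on its back at once (contact force between the fingers and stop_c0 above 1 N and (contact force between the fingers and stop_c1 above 1 N or contact force between the fingers and stop_c2 above 1 N)).
It also fails if it takes over 54 s, if anything falls off the work surface, if the arm or the gripper's body presses on something with over 40 N, if the wrist force passes 120 N, or if a joint passes its speed limit or range.

## Working session

There is one attempt and no reset: what is moved stays moved. The work goes in short steps, Python scripts to look and compute and a shell command to move; the robot and the scene stay as the last step left them, time stands still between calls to the robot, and variables do not carry over. Pictures are saved under pics/ and viewed, at most 10 in all, crops included, and the job is handed in when it is done.

```bash
mkdir -p pics; python3 - <<'E'
from bench import robot, viewer
import cv2,numpy as np
o=robot.get_obs();print(o)
for n in("scene","top"):
    im=viewer.snapshot(n);cv2.imwrite(f"pics/{n}0.png",im[:,:,::-1]);c=viewer.calibration(n);print(n,c)
E
```

```text
{'time': 0.0, 'joint_positions': array([-1.38407704e+00,  8.79343733e-02,  1.37225048e+00,  1.69105524e-05,
        1.68360249e+00, -1.03083280e-01]), 'qvel': array([-0.00036344,  0.00012164,  0.00092019,  0.00049775, -0.0010414 ,
        0.00037525]), 'joint_torque': array([ 1.06807711e-03, -3.40181923e+01, -3.02423286e+01,  7.18234736e-02,
        3.29180178e-02, -1.50395081e-04]), 'tool_pos': array([ 0.15706821, -0.52646993,  0.18291743]), 'ee_rot': array([-3.13941135e+00, -2.42552563e-04,  2.89804190e-01]), 'wrist_force': array([0.97047915, 0.31000523, 0.57734317]), 'wrist_torque': array([-0.00831553, -0.00844478,  0.02726205]), 'finger_force': 0.0, 'width': 0.09395317102136998}
scene {'fx': 424.50104089208526, 'fy': 424.50104089208526, 'cx': 285.4550507860548, 'cy': 205.0695616401827, 'R': array([[ 0.89923692,  0.4374064 ,  0.0069713 ],
       [ 0.28361811, -0.57079206, -0.77055642],
       [-0.33306715,  0.69488997, -0.63733367]]), 't': array([-0.47495828, -0.09181422,  1.37268417])}
top {'fx': 448.00931882701406, 'fy': 448.00931882701406, 'cx': 282.7619534794253, 'cy': 209.60295764024738, 'R': array([[-0.07248325, -0.99736142,  0.00404576],
       [-0.97672942,  0.07016168, -0.20267456],
       [ 0.20185593, -0.01864212, -0.97923779]]), 't': array([0.02101252, 0.53057887, 1.15542763])}
```

View pics/scene0.png

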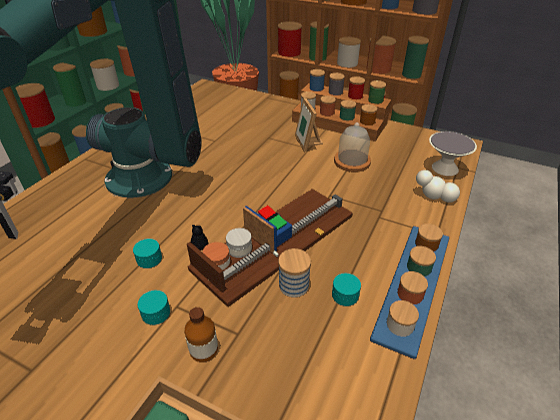

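View pics/top0.png

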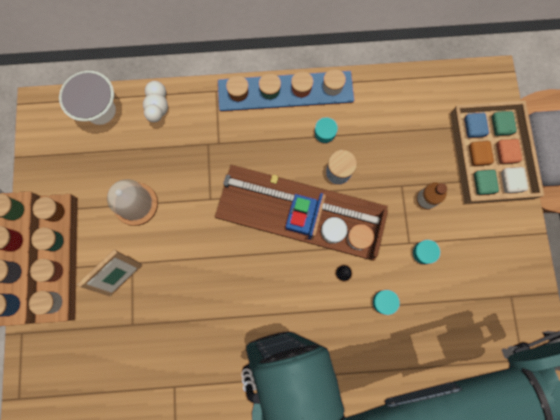

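The scene picture shows the rack at about (270,245) with the stop at (268,228). In the top picture the red end is at (299,219), green at (303,205), the brass marker at (274,179), and the rack runs from (387,230) to (222,190). Next I'll measure by colour.

```bash
cat > h.py <<'E'
import cv2,numpy as np
from bench import robot, viewer
def ray(c,u,v,z):
    R,t=np.array(c["R"]),np.array(c["t"]); o=-R.T@t
    d=R.T@np.array([(u-c["cx"])/c["fx"],(v-c["cy"])/c["fy"],1]); return o+d*(z-o[2])/d[2]
def proj(c,X):
    p=np.array(c["R"])@X+c["t"]; return np.array([c["fx"]*p[0]/p[2]+c["cx"],c["fy"]*p[1]/p[2]+c["cy"]])
def tri(c1,p1,c2,p2):
    P=[np.diag([1,1,1])@np.array([[c["fx"],0,c["cx"]],[0,c["fy"],c["cy"]],[0,0,1]])@np.c_[c["R"],c["t"]] for c in(c1,c2)]
    X=cv2.triangulatePoints(P[0],P[1],np.float64(p1).reshape(2,1),np.float64(p2).reshape(2,1)).ravel(); return X[:3]/X[3]
def blobs(im,lo,hi,box,amin=8):
    h=cv2.cvtColor(im,cv2.COLOR_RGB2HSV); m=cv2.inRange(h,np.array(lo),np.array(hi))
    k=np.zeros_like(m);u0,v0,u1,v1=box;k[v0:v1,u0:u1]=1;m=m*k
    n,l,s,c=cv2.connectedComponentsWithStats(m)
    return sorted([(int(s[i,4]),*np.round(c[i],1)) for i in range(1,n) if s[i,4]>=amin],reverse=True)
E
python3 - <<'E'
from h import *
B={"scene":(190,180,360,310),"top":(210,150,400,270)}
for n in B:
    im=cv2.imread(f"pics/{n}0.png")[:,:,::-1].copy();c=viewer.calibration(n)
    for nm,lo,hi,z in(("red",(0,220,170),(6,255,255),.088),("green",(50,150,100),(75,255,255),.076),("brass",(18,130,150),(30,255,255),.024)):
        for b in blobs(im,lo,hi,B[n])[:4]: print(n,nm,b,ray(c,b[1],b[2],z).round(4))
im=cv2.imread("pics/top0.png")[150:270,210:400];cv2.imwrite("pics/c.png",cv2.resize(im,None,fx=4.2,fy=4.2,interpolation=cv2.INTER_CUBIC))
E
```

```text
scene red (119, np.float64(266.3), np.float64(211.7)) [ 0.5015 -0.0608  0.088 ]
scene green (131, np.float64(277.6), np.float64(221.2)) [ 0.5385 -0.0689  0.076 ]
scene brass (36, np.float64(319.0), np.float64(230.8)) [ 0.6297 -0.0021  0.024 ]
```

View pics/c.png

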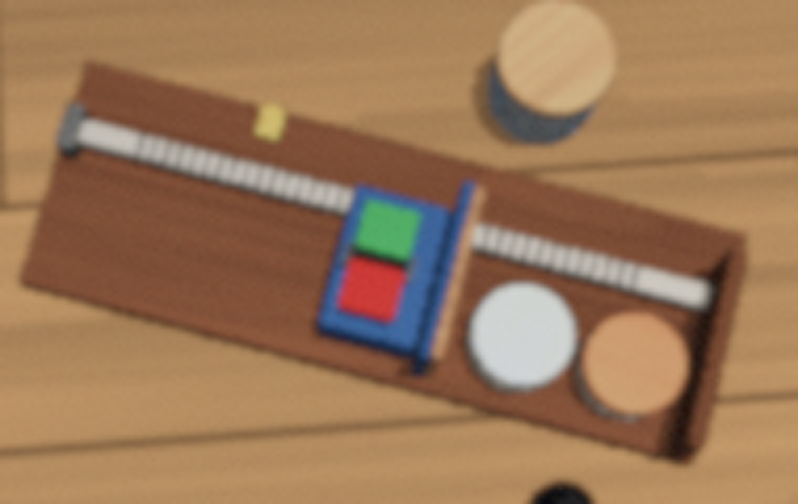

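The crop shows red at (298.3,219.0), green at (302.4,204.8), brass at (274.3,179.0). The free-end base corners are at (231,165) and (215.2,217.4) in the full top picture. The tins stand directly in front of the plate.

```bash
python3 - <<'E'
from h import *
c=viewer.calibration("top");s=viewer.calibration("scene")
f=lambda u,v:(210+u/4.2,150+v/4.2)
for n,p,z in(("red",(371,290),.088),("green",(388,230),.078),("brass",(270,122),.024),("FLcorner -x",(22,283),.018),("FL +x",(88,63),.018),("edge -x far",(410,383),.018),("barL",(90,133),.044),("barR",(700,292),.044),("plate top far",(482,187),.108),("plate top near",(438,357),.108),("tinb",(523,335),.063),("tina",(635,362),.063),("jar",(557,57),.092),("cat",(562,490),.07)):
    print(n,ray(c,*f(*p),z).round(4))
for a,b in(((298.3,219),(266.3,211.7)),((302.4,204.8),(277.6,221.2)),((274.3,179),(319,230.8))): print(tri(c,a,s,b).round(4))
E
```

```text
red [ 0.4957 -0.0554  0.088 ]
green [ 0.5352 -0.0697  0.078 ]
brass [ 6.261e-01 -5.000e-04  2.400e-02]
FLcorner -x [0.5296 0.1703 0.018 ]
FL +x [0.6778 0.1194 0.018 ]
edge -x far [ 0.445  -0.0796  0.018 ]
barL [0.6215 0.118  0.044 ]
barR [ 0.4872 -0.2696  0.044 ]
plate top far [ 0.5517 -0.1279  0.108 ]
plate top near [ 0.448  -0.0916  0.108 ]
tinb [ 0.4645 -0.1503  0.063 ]
tina [ 0.4423 -0.2192  0.063 ]
jar [ 0.6368 -0.1852  0.092 ]
cat [ 0.3652 -0.1642  0.07  ]
[ 0.4975 -0.0552  0.0821]
[ 0.5369 -0.0691  0.0751]
[ 0.6279 -0.      0.0212]
```

```bash
python3 -m handwheel '[[0.15,-0.12,0,0,0,-0.15],[0.3,-0.24,0,0,0,-0.3],[0.45,-0.36,0,0,0,-0.45],[0.6,-0.48,0,0,0,-0.6],[0.75,-0.6,0,0,0,-0.75],[0.9,-0.72,0,0,0,-0.9],[1,-0.8,0,0,0,-0.91],[1,-0.8,0,0,0,-0.91]]' 1
cat >> h.py <<'E'
from scipy.spatial.transform import Rotation as Ro
O=np.array([.5145,-.068]);YAW=-np.radians(19)
XR=np.array([np.cos(YAW),np.sin(YAW)]);YR=np.array([-XR[1],XR[0]])
def W(x,y,z): return np.r_[O+x*XR+y*YR,z]
def go(P,yaw=None):
    o=robot.get_obs();R=Ro.from_euler("xyz",o["ee_rot"]);d=R.inv().apply(P-o["tool_pos"])/.2
    r=(R.inv()*Ro.from_euler("xyz",[np.pi,0,YAW+np.pi/2 if yaw is None else yaw])).as_rotvec()/np.radians(30)
    q=o["tool_pos"][:2]-O;print("t",o["time"],"pos",o["tool_pos"].round(4),"rack",(q@XR).round(4),(q@YR).round(4),"F",o["wrist_force"].round(1),"-> shift",d.round(3),"turn",r.round(3))
E
python3 -c "
from h import *
go(W(-.03,.006,.18))"
```

```text
time: 0.77
tool_pos: [0.3051, -0.3128, 0.184]
ee_rot: [-3.141, -0.002, 0.772]
wrist_force: [-1.5, -0.0, -0.8]
width: 0.0444
finger_force: 0.0
t 0.7667 pos [ 0.3051 -0.3128  0.184 ] rack -0.1183 -0.2997 F [-1.5 -0.  -0.8] -> shift [ 1.563 -0.294  0.023] turn [ 0.    -0.004 -0.892]
```

```bash
python3 -m handwheel '[[0.2,-0.04,0,0,0,-0.15],[0.4,-0.08,0,0,0,-0.3],[0.6,-0.12,0,0,0,-0.45],[0.8,-0.16,0,0,0,-0.6],[1,-0.2,0,0,0,-0.75],[1,-0.2,0,0,0,-0.89],[1,-0.2,0,0,0,-0.89],[1,-0.2,0,0,0,-0.89]]'
python3 - <<'E'
from h import *
go(W(-.03,.006,.14))
c=viewer.calibration("wrist");im=viewer.snapshot("wrist");cv2.imwrite("pics/w1.png",im[:,:,::-1])
for n,P in(("red",W(-.028,.006,.088)),("green",W(.028,.006,.076)),("marker",W(.084,.1,.024)),("pointer",W(.06,-.043,.028))):print(n,proj(c,P).round(0))
E
```

```text
time: 1.43
tool_pos: [0.4192, -0.1495, 0.1836]
ee_rot: [-3.141, 0.001, 1.231]
wrist_force: [-0.2, -0.2, -0.9]
width: 0.0005
finger_force: 0.0
t 1.4333 pos [ 0.4192 -0.1495  0.1836] rack -0.0636 -0.1081 F [-0.2 -0.2 -0.9] -> shift [0.572 0.163 0.217] turn [-0.002  0.002 -0.016]
red [329.  63.]
green [396.  64.]
marker [448. -40.]
pointer [410. 125.]
```

View pics/w1.png

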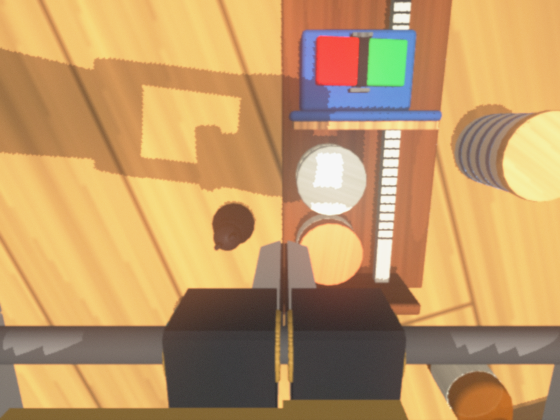

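The wrist picture shows red centred at (338,61), green at (387,62) and the pivot at about (363,62). My predictions agree within about 1 px, so I'm going above the red end.

```bash
python3 -m handwheel '[[0.15,0.04,0,0,0,0],[0.3,0.08,0,0,0,0],[0.45,0.12,0,0,0,0],[0.57,0.16,0.1,0,0,-0.016],[0.57,0.16,0.22,0,0,-0.016],[0.57,0.16,0.32,0,0,-0.016],[0.57,0.16,0.36,0,0,-0.016],[0.57,0.16,0.36,0,0,-0.016]]'
python3 -c "
from h import *
go(W(-.031,.006,.076))"
```

```text
time: 2.15
tool_pos: [0.4855, -0.0534, 0.1094]
ee_rot: [-3.136, 0.001, 1.237]
wrist_force: [-0.7, 0.2, 0.2]
width: 0.0006
finger_force: 0.0
t 2.15 pos [ 0.4855 -0.0534  0.1094] rack -0.0322 0.0044 F [-0.7  0.2  0.2] -> shift [0.008 0.007 0.167] turn [-0.01   0.002 -0.004]
```

```bash
python3 -m handwheel '[[0,0,0.03,0,0,0],[0,0,0.06,0,0,0],[0,0,0.09,0,0,0],[0,0,0.11,0,0,0],[0,0,0.13,0,0,0],[0,0,0.145,0,0,0],[0,0,0.16,0,0,0],[0,0,0.16,0,0,0]]'
python3 -c "
from h import *
go(W(-.031,.006,.076))"
```

```text
time: 2.82
tool_pos: [0.4871, -0.052, 0.0794]
ee_rot: [-3.141, 0.0, 1.241]
wrist_force: [-0.4, -0.3, 0.6]
width: 0.0003
finger_force: 0.0
t 2.8167 pos [ 0.4871 -0.052   0.0794] rack -0.0311 0.0062 F [-0.4 -0.3  0.6] -> shift [-0.001  0.     0.017] turn [-0.002  0.     0.003]
```

```bash
python3 -m handwheel '[[0,0,0.01,0,0,0],[0,0,0.02,0,0,0],[0,0,0.025,0,0,0],[0,0,0.025,0,0,0],[0,0,0.025,0,0,0]]'
python3 -c "
from h import *
go(W(-.031,.006,.076))"
```

```text
time: 3.23
tool_pos: [0.4876, -0.0522, 0.0751]
ee_rot: [3.141, 0.0, 1.241]
wrist_force: [-0.3, -0.4, 0.1]
width: 0.0004
finger_force: 0.0
t 3.2333 pos [ 0.4876 -0.0522  0.0751] rack -0.0306 0.0062 F [-0.3 -0.4  0.1] -> shift [-0.001 -0.002 -0.004] turn [0.    0.    0.003]
```

```bash
python3 -m handwheel '[[0,0,0.01,0,0,0],[0,0,0.02,0,0,0],[0,0,0.02,0,0,0],[0,0,0.02,0,0,0]]'
python3 - <<'E'
from h import *
go(W(-.031,.006,.076))
im=viewer.snapshot("wrist");cv2.imwrite("pics/w2.png",im[:,:,::-1])
E
```

```text
time: 3.57
tool_pos: [0.4873, -0.0522, 0.0708]
ee_rot: [-3.141, 0.0, 1.241]
wrist_force: [0.9, 0.4, 1.1]
width: 0.0003
finger_force: 0.0
t 3.5667 pos [ 0.4873 -0.0522  0.0708] rack -0.0308 0.0061 F [0.9 0.4 1.1] -> shift [-0.001 -0.001 -0.026] turn [-0.001  0.     0.003]
```

View pics/w2.png

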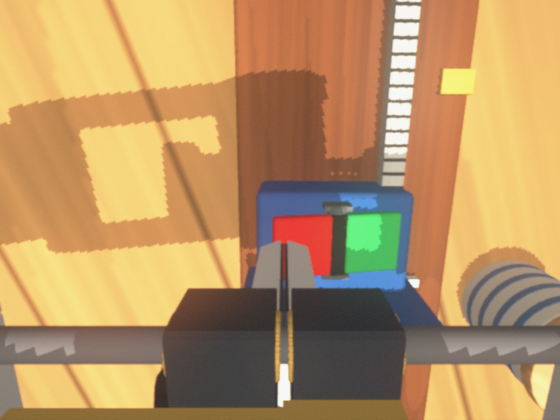

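The wrist picture shows the fingertips at about (285,245) over the red pad's near half, red at (273–332, 215–275) and green at (344–400, 212–272). It's unclear which end is up, so I'll project the hypotheses.

```bash
python3 - <<'E'
from h import *
c=viewer.calibration("wrist");print("cam",(-c["R"].T@c["t"]).round(3))
for zr,zg in((.088,.076),(.076,.088)):
  s=(zg-zr)/.056;m=.082
  for x in(-.038,-.004,.004,.038):
    print(zr,x,[proj(c,W(x,.006+y,m+s*x)).round(0) for y in(.018,-.018)])
print("tcp",proj(c,robot.get_obs()["tool_pos"]))
im=cv2.imread("pics/w2.png")[:,:,::-1].copy()
print(blobs(im,(0,200,150),(6,255,255),(230,180,420,300)),blobs(im,(50,150,100),(75,255,255),(230,180,420,300)))
for n in("scene","top"):
    i=viewer.snapshot(n);b=(250,180,320,260) if n=="scene" else (270,180,340,240)
    cv2.imwrite(f"pics/{n}1.png",cv2.resize(i[b[1]:b[3],b[0]:b[2],::-1],None,fx=7,fy=7,interpolation=cv2.INTER_CUBIC))
E
```

```text
cam [0.51  0.016 0.272]
0.088 -0.038 [array([271., 223.]), array([272., 284.])]
0.088 -0.004 [array([333., 219.]), array([331., 279.])]
0.088 0.004 [array([347., 218.]), array([344., 277.])]
0.088 0.038 [array([403., 215.]), array([398., 272.])]
0.076 -0.038 [array([272., 215.]), array([273., 272.])]
0.076 -0.004 [array([332., 218.]), array([330., 277.])]
0.076 0.004 [array([347., 219.]), array([344., 279.])]
0.076 0.038 [array([413., 223.]), array([407., 284.])]
tcp [284.69587943 242.14479647]
[] [(1383, np.float64(372.7), np.float64(245.7)), (10, np.float64(348.4), np.float64(227.4)), (8, np.float64(390.6), np.float64(232.5))]
```

View pics/scene1.png

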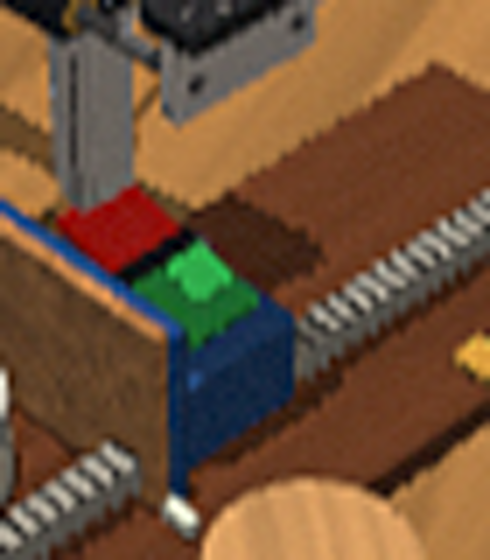

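```bash
python3 - <<'E'
from h import *
o=robot.get_obs();p=o["tool_pos"]
for n in("scene",):
    c=viewer.calibration(n);b=np.array((250,180))
    f=lambda X:((proj(c,X)-b)*7).round(0)
    print("tcp",f(p),f(p+[0,0,.01]))
    for zr,zg in((.088,.076),(.076,.088)):
        s=(zg-zr)/.056
        print(zr,[f(W(x,.006+y,.082+s*x)) for x in(-.038,.038) for y in(-.018,.018)])
E
```

```text
tcp [ 93. 232.] [ 93. 212.]
0.088 [array([ 43., 206.]), array([113., 164.]), array([185., 337.]), array([254., 290.])]
0.076 [array([ 44., 239.]), array([114., 196.]), array([184., 304.]), array([255., 257.])]
```

View pics/top1.png

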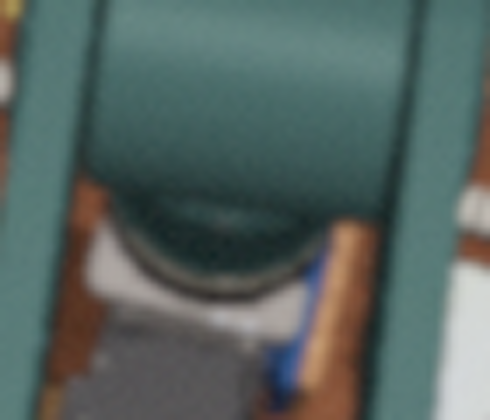

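The scene crop shows the green end still down and the red end still up, with the fingertip apparently just at the red surface. The top view is blocked by the arm. With no force read so far, I'll lower in small steps and watch the force.

```bash
for i in 1 2 3; do python3 -m handwheel '[[0,0,0.005,0,0,0],[0,0,0.01,0,0,0],[0,0,0.01,0,0,0]]' | egrep "pos|force"; done
python3 - <<'E'
from h import *
i=viewer.snapshot("scene");b=(250,180,320,260)
cv2.imwrite("pics/s2.png",cv2.resize(i[b[1]:b[3],b[0]:b[2],::-1],None,fx=7,fy=7,interpolation=cv2.INTER_CUBIC))
E
```

```text
tool_pos: [0.4874, -0.0522, 0.0688]
wrist_force: [-0.4, -0.7, -0.1]
finger_force: 0.0
tool_pos: [0.4875, -0.0522, 0.0672]
wrist_force: [-0.3, 1.3, 0.3]
finger_force: 0.4
tool_pos: [0.4872, -0.0521, 0.0653]
wrist_force: [-2.6, 1.2, 3.8]
finger_force: 1.9
```

View pics/s2.png

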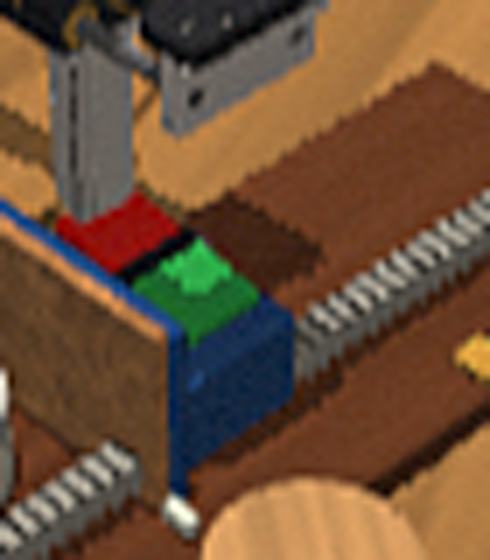

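Now the fingertip touches the red end, which is starting to go down; the real tip sits about 20 mm above the reported TCP. I'll keep pressing.

```bash
for i in 1 2 3 4; do python3 -m handwheel '[[0,0,0.008,0,0,0],[0,0,0.015,0,0,0],[0,0,0.015,0,0,0]]' | egrep "pos|wrist_force"; done
```

```text
tool_pos: [0.4871, -0.052, 0.0619]
wrist_force: [-2.3, 1.6, 4.0]
tool_pos: [0.487, -0.0519, 0.0588]
wrist_force: [-2.6, 0.1, 4.2]
tool_pos: [0.4872, -0.0521, 0.0558]
wrist_force: [-2.9, 1.5, 3.3]
tool_pos: [0.4874, -0.0521, 0.0546]
wrist_force: [-5.4, 2.0, 10.7]
```

```bash
python3 -m handwheel '[[0,0,0.006,0,0,0],[0,0,0.006,0,0,0],[0,0,0.006,0,0,0]]' | egrep "time|pos|wrist_force"
python3 -m handwheel '[[0,0,-0.08,0,0,0],[0,0,-0.2,0,0,0],[0,0,-0.36,0,0,0],[-0.1,0,-0.36,0,0,0],[-0.25,0,-0.36,0,0,0],[-0.25,0,-0.36,0,0,0]]'
python3 - <<'E'
from h import *
go(W(0,-.075,.064))
i=viewer.snapshot("scene");b=(250,180,320,260)
cv2.imwrite("pics/s3.png",cv2.resize(i[b[1]:b[3],b[0]:b[2],::-1],None,fx=7,fy=7,interpolation=cv2.INTER_CUBIC))
E
```

```text
time: 5.77
tool_pos: [0.4874, -0.0521, 0.0544]
wrist_force: [-8.2, 2.6, 15.8]
time: 6.27
tool_pos: [0.4714, -0.1034, 0.1241]
ee_rot: [3.138, 0.003, 1.237]
wrist_force: [0.1, -0.6, -0.9]
width: 0.0005
finger_force: 0.0
t 6.2667 pos [ 0.4714 -0.1034  0.1241] rack -0.0293 -0.0475 F [ 0.1 -0.6 -0.9] -> shift [-0.136  0.146  0.301] turn [ 0.006  0.006 -0.004]
```

View pics/s3.png

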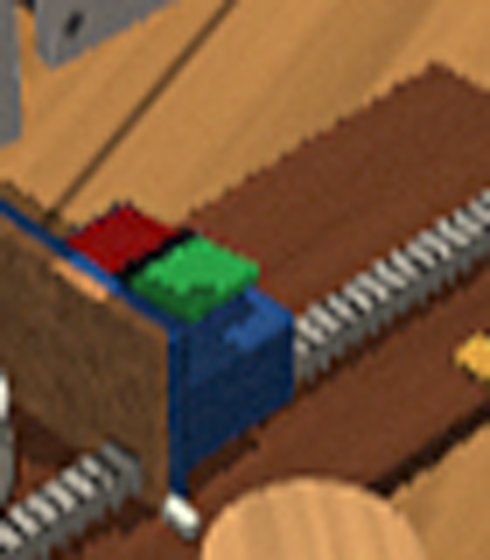

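Released: red is down and green is up. The pointer tip is at crop (182,520), which is full-picture (276,254), and has not moved. Next I'll go in front of the cork, with the real tip at about 82 mm.

```bash
python3 -m handwheel '[[-0.07,0.07,0,0,0,0],[-0.14,0.15,0,0,0,0],[-0.14,0.15,0.08,0,0,0],[-0.14,0.15,0.16,0,0,0],[-0.14,0.15,0.24,0,0,0],[-0.14,0.15,0.31,0,0,0],[-0.14,0.15,0.31,0,0,0]]'
python3 - <<'E'
from h import *
s=viewer.calibration("scene")
for p,z in(((276,254.3),.028),((319,230.8),.024)):
    P=ray(s,*p,z)[:2]-O;print((P@XR).round(4),(P@YR).round(4))
go(W(0,-.054,.062))
E
```

```text
time: 6.9
tool_pos: [0.4885, -0.1341, 0.0575]
ee_rot: [-3.135, -0.001, 1.241]
wrist_force: [-0.9, -0.4, 0.3]
width: 0.0004
finger_force: 0.0
0.0714 -0.0461
0.0875 0.0999
t 6.9 pos [ 0.4885 -0.1341  0.0575] rack -0.003 -0.071 F [-0.9 -0.4  0.3] -> shift [ 0.085  0.015 -0.023] turn [-0.013 -0.001  0.004]
```

```bash
python3 -m handwheel '[[0.04,0.015,-0.02,0,0,0],[0.08,0.015,-0.02,0,0,0],[0.13,0.015,-0.02,0,0,0],[0.18,0.015,-0.02,0,0,0],[0.23,0.015,-0.02,0,0,0],[0.28,0.015,-0.02,0,0,0],[0.33,0.015,-0.02,0,0,0],[0.38,0.015,-0.02,0,0,0],[0.42,0.015,-0.02,0,0,0],[0.42,0.015,-0.02,0,0,0]]' | egrep 'pos|force'
python3 -m handwheel '[[0.05,0,0,0,0,0],[0.1,0,0,0,0,0],[0.15,0,0,0,0,0],[0.2,0,0,0,0,0],[0.24,0,0,0,0,0],[0.27,0,0,0,0,0],[0.29,0,0,0,0,0],[0.3,0,0,0,0,0],[0.3,0,0,0,0,0]]'|egrep 'pos|force'
python3 - <<'E'
from h import *
go(W(0,.09,.062))
i=viewer.snapshot("scene");b=(270,170,370,260)
cv2.imwrite("pics/s4.png",cv2.resize(i[b[1]:b[3],b[0]:b[2],::-1],None,fx=6,fy=6,interpolation=cv2.INTER_CUBIC))
E
```

```text
tool_pos: [0.5223, -0.0553, 0.0672]
wrist_force: [0.5, 0.3, 0.0]
finger_force: 0.0
tool_pos: [0.54, 0.0006, 0.0657]
wrist_force: [-0.9, 0.2, 0.2]
finger_force: 0.3
t 8.4833 pos [0.54   0.0006 0.0657] rack 0.0017 0.0731 F [-0.9  0.2  0.2] -> shift [ 0.084 -0.009  0.019] turn [-0.002 -0.002  0.004]
```

View pics/s4.png

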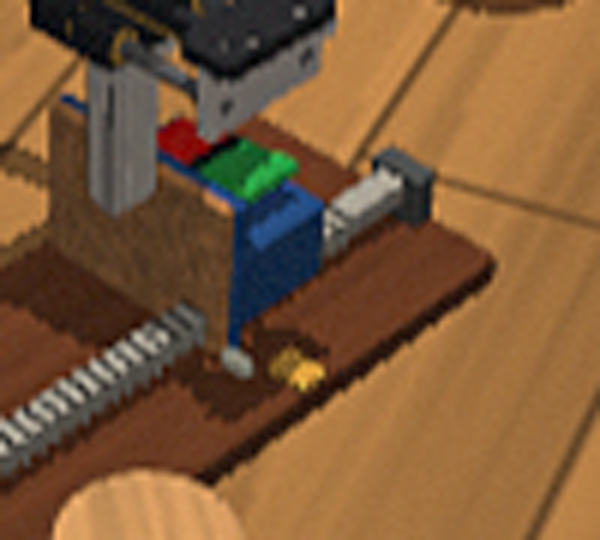

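The picture shows the pointer tip at crop (242,366), the brass marker at about (297,368), and the rocker still released. I'll compute the rest.

```bash
python3 - <<'E'
from h import *
s=viewer.calibration("scene")
for p,z in(((270+242/6,170+366/6),.028),((270+235/6,170+358/6),.028),((319,230.8),.024)):
    P=ray(s,*p,z)[:2]-O;print((P@XR).round(4),(P@YR).round(4))
i=viewer.snapshot("wrist");c=viewer.calibration("wrist");cv2.imwrite("pics/w3.png",i[:,:,::-1])
print([(b,(ray(c,b[1],b[2],.024)[:2]-O)@np.c_[XR,YR]) for b in blobs(i,(15,120,120),(35,255,255),(300,150,560,420))[:3]])
print("expected pointer",proj(c,W(.071,.081,.028)))
E
```

```text
0.0743 0.0793
0.0686 0.081
0.0875 0.0999
[((27139, np.float64(481.8), np.float64(237.6)), array([0.14357816, 0.06230342])), ((3307, np.float64(374.6), np.float64(404.2)), array([ 0.07576259, -0.08258685])), ((859, np.float64(536.2), np.float64(376.7)), array([ 0.20390002, -0.05539164]))]
expected pointer [384.60993083 213.75514595]
```

View pics/w3.png

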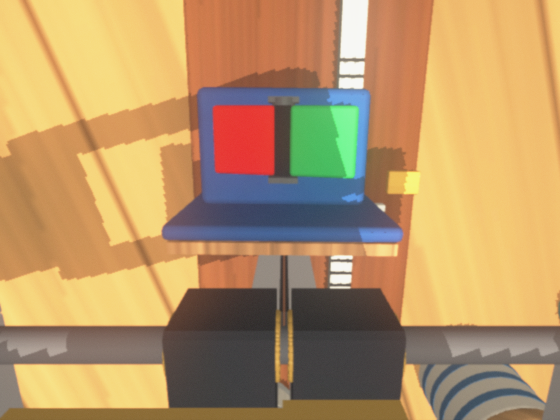

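The wrist picture shows the pointer at (381,208) and the marker at (404,182), rows 172–194. That was my last picture view (11 in all, one over the limit of 10), so from here I'll rely on numbers only.

```bash
cat >> h.py <<'E'
def check():
    i=viewer.snapshot("wrist");c=viewer.calibration("wrist")
    yp=(proj(c,W(.071,.08,.028)))
    m=blobs(i,(20,150,190),(32,255,255),(384,100,425,260));p=blobs(i,(0,0,150),(179,70,255),(370,140,392,225),4)
    for n,bb,z in(("marker",m,.024),("pointer",p,.028)):
        for b in bb[:3]: print(n,b,((ray(c,b[1],b[2],z)[:2]-O)@np.c_[XR,YR]).round(4))
    c=viewer.calibration("scene");i=viewer.snapshot("scene")
    for n,bb,z in(("s-marker",blobs(i,(18,130,150),(30,255,255),(305,215,335,245)),.024),("s-pointer",blobs(i,(0,0,110),(179,80,255),(295,215,335,240),4),.028)):
        for b in bb[:3]: print(n,b,((ray(c,b[1],b[2],z)[:2]-O)@np.c_[XR,YR]).round(4))
E
python3 -c "
from h import *
check()
c=viewer.calibration('wrist')
for p,z in(((381,208),.028),((404,183),.024)):print(((ray(c,*p,z)[:2]-O)@np.c_[XR,YR]).round(4))"
```

```text
marker (302, np.float64(397.4), np.float64(181.7)) [0.0793 0.1028]
pointer (52, np.float64(381.6), np.float64(206.6)) [0.0685 0.086 ]
s-marker (20, np.float64(320.4), np.float64(231.6)) [0.0922 0.1002]
s-pointer (13, np.float64(309.0), np.float64(229.4)) [0.0675 0.0814]
s-pointer (9, np.float64(296.0), np.float64(226.4)) [0.0346 0.0651]
[0.0683 0.0848]
[0.0841 0.1017]
```

```bash
python3 -m handwheel '[[0.015,-0.01,0,0,0,0],[0.03,-0.01,0,0,0,0],[0.045,-0.01,0,0,0,0],[0.06,-0.01,0,0,0,0],[0.07,-0.01,0,0,0,0],[0.08,-0.01,0,0,0,0],[0.085,-0.01,0,0,0,0],[0.085,-0.01,0,0,0,0]]'|egrep 'time|pos|force'
python3 -c "
from h import *
go(W(0,.09,.062));check()"
```

```text
time: 9.35
tool_pos: [0.5435, 0.0168, 0.0656]
wrist_force: [0.2, -2.3, -2.3]
finger_force: 1.1
t 9.35 pos [0.5435 0.0168 0.0656] rack -0.0002 0.0896 F [ 0.2 -2.3 -2.3] -> shift [0.002 0.001 0.018] turn [-0.002 -0.001  0.004]
marker (160, np.float64(397.3), np.float64(202.2)) [0.0793 0.1048]
pointer (44, np.float64(383.1), np.float64(206.1)) [0.0683 0.1029]
s-marker (21, np.float64(320.3), np.float64(231.6)) [0.092 0.1  ]
s-pointer (28, np.float64(298.0), np.float64(224.2)) [0.0323 0.0754]
s-pointer (14, np.float64(313.1), np.float64(226.6)) [0.0678 0.0976]
```

All estimates put the pointer within about 3 mm of the marker. I'll back off, rise and go over the green end.

```bash
python3 -m handwheel '[[-0.08,0,0,0,0,0],[-0.16,0,0,0,0,0],[-0.16,0,-0.15,0,0,0],[-0.16,0,-0.3,0,0,0],[-0.16,0,-0.35,0,0,0],[-0.16,0,-0.35,0,0,0]]'|egrep 'time|pos|force'
python3 -c "
from h import *
go(W(.031,.15,.11))
c=viewer.calibration('wrist');i=viewer.snapshot('wrist')
for n,lo,hi,z in(('red',(0,200,150),(6,255,255),.078),('green',(50,150,100),(75,255,255),.086),('marker',(20,150,190),(32,255,255),.024),('ptr',(0,0,150),(179,60,255),.028)):
  for b in blobs(i,lo,hi,(180,0,430,330) if z>.05 else (320,0,430,330),10)[:4]: print(n,b,((ray(c,b[1],b[2],z)[:2]-O)@np.c_[XR,YR]).round(4))
check()"
```

```text
time: 9.95
tool_pos: [0.5361, -0.0135, 0.1403]
wrist_force: [0.5, -0.9, 0.5]
finger_force: 0.0
t 9.95 pos [ 0.5361 -0.0135  0.1403] rack 0.0027 0.0585 F [ 0.5 -0.9  0.5] -> shift [0.457 0.141 0.154] turn [ 0.016 -0.006  0.004]
marker (89, np.float64(371.5), np.float64(149.1)) [0.0811 0.105 ]
ptr (1069, np.float64(332.8), np.float64(26.1)) [0.0424 0.2037]
ptr (444, np.float64(327.4), np.float64(185.1)) [0.0423 0.0732]
ptr (338, np.float64(325.8), np.float64(245.2)) [0.0426 0.0159]
ptr (247, np.float64(326.4), np.float64(221.4)) [0.0425 0.0392]
pointer (6, np.float64(370.0), np.float64(153.5)) [0.0742 0.101 ]
s-marker (23, np.float64(319.9), np.float64(231.6)) [0.0913 0.0992]
s-pointer (31, np.float64(302.9), np.float64(220.7)) [0.0319 0.0954]
s-pointer (14, np.float64(313.1), np.float64(226.6)) [0.0678 0.0976]
```

```bash
python3 -c "
from h import *
c=viewer.calibration('wrist');i=viewer.snapshot('wrist')
for n,lo,hi,z in(('red',(0,215,60),(4,255,255),.078),('red2',(174,190,60),(179,255,255),.078),('green',(50,100,40),(80,255,255),.086)):
  for b in blobs(i,lo,hi,(180,0,430,330),30)[:3]: print(n,b,((ray(c,b[1],b[2],z)[:2]-O)@np.c_[XR,YR]).round(4))
print(proj(c,W(.031,.15,.088)))"
```

```text
green (2797, np.float64(317.0), np.float64(86.5)) [0.0207 0.1505]
[332.74212718  87.01415909]
```

```bash
python3 -m handwheel '[[0.12,0.035,0,0,0,0],[0.24,0.07,0,0,0,0],[0.36,0.105,0,0,0,0],[0.455,0.14,0,0,0,0],[0.455,0.14,0.06,0.016,-0.006,0],[0.455,0.14,0.12,0.016,-0.006,0],[0.455,0.14,0.14,0.016,-0.006,0],[0.455,0.14,0.14,0.016,-0.006,0]]'|egrep 'time|pos|force'
python3 -c "
from h import *
go(W(.031,.15,.066))"
```

```text
time: 10.82
tool_pos: [0.5867, 0.0621, 0.104]
wrist_force: [-0.0, -0.1, -0.1]
finger_force: 0.0
t 10.8167 pos [0.5867 0.0621 0.104 ] rack 0.0259 0.1466 F [-0.  -0.1 -0.1] -> shift [0.018 0.028 0.19 ] turn [-0.028  0.011  0.001]
```

```bash
python3 -m handwheel '[[0.01,0.02,0.04,0,0,0],[0.015,0.025,0.08,0,0,0],[0.015,0.025,0.12,0,0,0],[0.015,0.025,0.15,0,0,0],[0.015,0.025,0.17,0,0,0],[0.015,0.025,0.17,0,0,0]]'|egrep 'time|pos|force'
for i in 1 2 3 4; do python3 -m handwheel '[[0,0,0.008,0,0,0],[0,0,0.015,0,0,0],[0,0,0.015,0,0,0]]' | egrep "pos|wrist_force"; done
```

```text
time: 11.32
tool_pos: [0.5938, 0.0641, 0.0723]
wrist_force: [-0.0, 0.8, -0.4]
finger_force: 0.0
tool_pos: [0.5948, 0.0642, 0.0709]
wrist_force: [0.9, -0.1, -0.7]
tool_pos: [0.595, 0.0642, 0.068]
wrist_force: [0.4, 0.7, 0.9]
tool_pos: [0.5956, 0.064, 0.0654]
wrist_force: [1.2, -0.4, 1.3]
tool_pos: [0.5951, 0.0641, 0.0619]
wrist_force: [1.7, -1.2, 2.2]
```

```bash
for i in 1 2 3; do python3 -m handwheel '[[0,0,0.008,0,0,0],[0,0,0.015,0,0,0],[0,0,0.015,0,0,0]]' | egrep "pos|wrist_force"; done; python3 -c "
from h import *
go(W(.031,.15,.066))"
```

```text
tool_pos: [0.5947, 0.0642, 0.0585]
wrist_force: [2.8, -1.4, 2.6]
tool_pos: [0.5946, 0.0642, 0.0554]
wrist_force: [2.6, -0.1, 2.9]
tool_pos: [0.5947, 0.0643, 0.0546]
wrist_force: [-0.3, -1.7, 9.0]
t 13.0667 pos [0.5947 0.0643 0.0546] rack 0.0328 0.1512 F [-0.3 -1.7  9. ] -> shift [-0.006 -0.009 -0.057] turn [-0.014  0.006  0.003]
```

Hard stop reached. I'll hold, rise, move clear and verify.

```bash
python3 -m handwheel '[[0,0,0.008,0,0,0],[0,0,0.012,0,0,0],[0,0,0.012,0,0,0],[0,0,0.012,0,0,0]]' | egrep "pos|wrist_force"
python3 -m handwheel '[[0,0,-0.05,0,0,0],[0,0,-0.2,0,0,0],[0,0,-0.36,0,0,0],[0,0,-0.5,0,0,0],[0,0.15,-0.6,0,0,0],[-0.2,0.15,-0.6,0,0,0],[-0.4,0.15,-0.6,0,0,0],[-0.5,0.15,-0.6,0,0,0],[-0.5,0.15,-0.6,0,0,0],[-0.5,0.15,-0.6,0,0,0]]'| egrep "time|pos|wrist_force"
python3 -c "
from h import *
c=viewer.calibration('wrist');i=viewer.snapshot('wrist')
for n,p in(('marker',(.084,.1,.024)),('pointer',(.069,.1,.028))):print(n,proj(c,W(*p)).round(0))
u,v=proj(c,W(.076,.1,.026)).astype(int);B=(u-40,max(v-40,0),u+40,v+40)
for n,lo,hi,z in(('marker',(15,110,110),(35,255,255),.024),('ptr',(0,0,130),(179,60,255),.028)):
  for b in blobs(i,lo,hi,B,5)[:4]: print(n,b,((ray(c,b[1],b[2],z)[:2]-O)@np.c_[XR,YR]).round(4))
u,v=proj(c,W(0,.15,.08)).astype(int);B=(max(u-70,0),max(v-60,0),u+70,v+60)
for n,lo,hi in(('red',(0,215,60),(4,255,255)),('green',(50,100,40),(80,255,255))):print(n,blobs(i,lo,hi,B,30)[:2])
for s in((.088,.076),(.076,.088)):print(s,[proj(c,W(x,.15,.082+(s[1]-s[0])/.056*x)).round(1) for x in(-.038,-.004,.004,.038)])
h=cv2.cvtColor(i,cv2.COLOR_RGB2HSV);r=h[int(proj(c,W(0,.15,.082))[1])]
print('green cols',np.where((r[:,0]>50)&(r[:,0]<80)&(r[:,1]>100))[0][[0,-1]],'red cols',np.where(((r[:,0]<4)|(r[:,0]>175))&(r[:,1]>200))[0][[0,-1]])
i=viewer.snapshot('scene');c=viewer.calibration('scene')
for n,bb,z in(('s-marker',blobs(i,(18,130,120),(30,255,255),(305,215,335,245)),.024),('s-pointer',blobs(i,(0,0,110),(179,80,255),(305,215,335,240),4),.028)):
  for b in bb[:3]: print(n,b,((ray(c,b[1],b[2],z)[:2]-O)@np.c_[XR,YR]).round(4))
print(blobs(i,(50,150,60),(75,255,255),(280,170,340,230)),'red/green sc exp',[ (proj(c,W(.021,.15,z)).round(1)) for z in(.0775,.0865)])
"
```

```text
tool_pos: [0.5948, 0.0643, 0.0543]
wrist_force: [-2.5, -1.4, 15.3]
time: 14.23
tool_pos: [0.5903, -0.0403, 0.1691]
wrist_force: [0.4, -0.2, -0.6]
marker [308. 143.]
pointer [293. 143.]
marker (2020, np.float64(325.0), np.float64(142.3)) [0.1    0.1007]
ptr (94, np.float64(286.9), np.float64(142.2)) [0.0633 0.101 ]
ptr (79, np.float64(264.4), np.float64(171.5)) [0.0414 0.0729]
ptr (79, np.float64(264.4), np.float64(161.5)) [0.0416 0.0827]
ptr (50, np.float64(264.5), np.float64(180.0)) [0.0414 0.0646]
red []
green [(2060, np.float64(233.2), np.float64(82.2))]
(0.088, 0.076) [array([151.9,  81.3]), array([199.3,  82.2]), array([210.2,  82.4]), array([254.9,  83.2])]
(0.076, 0.088) [array([159.5,  83.4]), array([199.9,  82.4]), array([209.7,  82.2]), array([252.8,  81.1])]Traceback (most recent call last):
  File "<string>", line 12, in <module>
    print('green cols',np.where((r[:,0]>50)&(r[:,0]<80)&(r[:,1]>100))[0][[0,-1]],'red cols',np.where(((r[:,0]<4)|(r[:,0]>175))&(r[:,1]>200))[0][[0,-1]])
                                                                                            ~~~~~~~~~~~~~~~~~~~~~~~~~~~~~~~~~~~~~~~~~~~~~~~~~~~^^^^^^^^
IndexError: index 0 is out of bounds for axis 0 with size 0
```

```bash
python3 -c "
from h import *
c=viewer.calibration('wrist');i=viewer.snapshot('wrist');h=cv2.cvtColor(i,cv2.COLOR_RGB2HSV)
print('marker',blobs(i,(20,150,150),(32,255,255),(290,120,325,165)))
r=h[82];print([tuple(map(int,r[x])) for x in(140,160,180)])
print('green cols',[int(x) for x in np.where((r[:,0]>50)&(r[:,0]<80)&(r[:,1]>100))[0][[0,-1]]],'red cols',[int(x) for x in np.where(((r[:,0]<8)|(r[:,0]>172))&(r[:,1]>170)&(r[:,2]>120)&(np.arange(560)<205)&(np.arange(560)>120))[0]])
i=viewer.snapshot('scene');c=viewer.calibration('scene')
for n,bb,z in(('s-marker',blobs(i,(18,130,120),(30,255,255),(305,215,335,245)),.024),('s-pointer',blobs(i,(0,0,110),(179,80,255),(305,215,335,240),4),.028)):
  for b in bb[:3]: print(n,b,((ray(c,b[1],b[2],z)[:2]-O)@np.c_[XR,YR]).round(4))
print(blobs(i,(50,150,60),(75,255,255),(280,170,340,230)),'green exp down/up',[ (proj(c,W(.021,.15,z)).round(1)) for z in(.0775,.0865)])
"
```

```text
marker [(128, np.float64(311.6), np.float64(138.9))]
[(18, 138, 241), (3, 163, 247), (3, 164, 247)]
green cols [212, 254] red cols [157, 199, 200]
s-marker (31, np.float64(319.0), np.float64(231.1)) [0.0883 0.099 ]
s-pointer (14, np.float64(313.1), np.float64(226.6)) [0.0678 0.0976]
[(90, np.float64(315.6), np.float64(197.0))] green exp down/up [array([314.1, 196.3]), array([314.3, 193.7])]
```

```bash
python3 -c "
from bench import robot
print(robot.close_job())"
```

```text
the job is handed in; nothing more can be done
None
```

The job is handed in; its verdict was not shown. By my measurements the stop is locked (green end down) with its pointer about 1–2 mm from the marker's centre, and the arm is clear. I did not re-measure the tins and other goods, and I viewed 11 pictures, one over the limit of 10.

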